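# Hanging flow probe into the open duct port

## Robot

A 6-joint arm with a two-finger parallel gripper is mounted at the origin on the work surface. World frame = base frame: x ahead of the robot, y to its left, z up, the work surface at z = 0. Lengths are in mm, angles in rad, forces in N, time in s.
With the tool pointing down it reaches from about 250 to 725 mm from the base axis. Payload 4 kg.
Tool frame: the origin (TCP) lies midway between the tips of the shut fingers; the grasp point (between the pads) lies 19 mm behind it; z points along the fingers, y is the direction in which the jaws open and shut (so a half turn about z gives the same grasp; the last joint's range is limited). The gripper opens to 85 mm and grips with 20 to 120 N. Pads are 22 mm wide; open, the fingers measure 114 mm over their backs; the gripper's body (76 mm by 85 mm) begins 54 mm behind the grasp point. The pads swing forward as they close: fully open they stand 13 mm farther back than shut.
Start: joints at [-1.251, 0.241, 0.005, 1.335, 0, 1.571], TCP at [157.186, -474.649, 231.306] pointing down, gripper open.
Joint ranges: [-2.72, 2.72], [-1.05, 1.87], [-1.09, 1.28], [-1.99, 2.15], [-1.42, 1.44], [-3.14, 3.14]. Speed limits (rad/s): [2.79, 2.79, 3.14, 3.14, 3.14, 3.14].

## Interface

Orientations are given as a unit quaternion [x, y, z, w].
In Python, from workcell import r, get_image, look_for, masks_of gives the robot as it stands.
- The arm moves only by the shell command python3 -m jog 'ROWS' [FORCE]. ROWS is text: rows parted by semicolons, each of 7 numbers parted by spaces: the turn, a rotation vector about the tool's x, y, z scaled (see below), then the shift along the tool's x, y, z scaled (see below), then the gripper command: -1 is shut, 1 is fully open, values between are in proportion. In form: wx wy wz dx dy dz grip; .... A call has 1 to 12 rows; each row shifts and turns the pose as measured when the row begins, along the tool's axes as they then stand; what a row does not reach is not made up. The controller multiplies each number of a shift by 0.03 m and each number of a turn by 5 degrees. A row lasts 1/12 s, in which the tool goes at most 41.7 mm and 7.16 degrees, less where a joint would pass 70% of its speed; a pose out of reach is approached as far as the arm can. A call with a number of a shift or a turn outside -1 to 1 is refused whole. A call with a gripper value outside its range is refused whole. The fingers move at their own pace and stop on an object; FORCE is the grip in N (left out, the last holds). Time passes only in rows, so rows that do not move let the fingers close. It gives the time, the measured TCP pose, the force and the opening at its end, in the units of the state.
- r.get_obs(): the state, without advancing time (a new reading comes with each control period).
- get_image(name): name is "side" or "top"; returns a dict with "img" (400x640x3 uint8, red, green, blue), "fx", "fy", "cx", "cy" (pixels), "eye" and "attitude" of the camera in the world. Camera axes: x right, y down, z forward; pixel columns grow to the right and rows downward; lengths in mm; the calibration is good to about 2 mm. A picture is of the moment at which its call begins. There is no depth.
- r.job_done(): hands the job in, once; it reports no verdict.
Trained networks look in a picture, given as the dict that the camera call returned (one of the last four; its "shot" number tells which), for a name from the list of things; names that differ only in an ending like _2 or _b are one class to them, and where a whole thing is asked for, a point or a joint stands for the part that bears it (a point fixed in the world has none). Each returns a list of dicts, best first, with "score" (0 to 1); they miss things now and then, are a little off and sometimes report something else, mostly with a low value. They report only what shows in the picture. A call takes as long as a camera call.
- look_for(picture, target): "point" ([column, row] in pixels, amid what is visible of it).
- masks_of(picture, target): "region" (400x640 bool, what is visible of it) and "point" ([column, row] in pixels, amid what is visible of it).
The state is a dict: "t": time; "joints": joint angles; "joint_vel": joint speeds; "joint_torque": joint torques, N m; "eef_pos": TCP position; "eef_rot": TCP orientation; "force": force on the tool from outside, world axes, zero at the start; "wrist_torque": the same for the moment, N m; "gripper_width": finger opening in mm.
Only numpy, scipy, OpenCV 4.12 (cv2) and the standard library are available. Lean on these libraries where they do the work, as an engineer would, in place of code of your own. Each camera call takes 0.05 s, during which the arm holds its last target. There are 200 camera calls.

## Task

The orange-headed flow probe hangs by its collar in the forked hook of the small stand. Lift it up and off the hook, then put it into the one port on top of the test duct that is open all the way down; the other two are blanked off part-way, which trying the probe in them will tell. Leave the probe upright in the open port, lowered home (not dropped) until its collar rests on the port, let go of it, and do not disturb the handheld meter, the mouse or the blue cup.

Things in the scene. Friction and masses are not known exactly. Their poses are not given: they have to be found in the camera images.
- probe: The same flow probe; origin at the stem's tip, z up along the probe.
- port_b (a point): The middle port of the row, otherwise as port_a; centre of its mouth.
- port_c (a point): The third port of the row, otherwise as port_a; centre of its mouth.
- meter: Bystander: black and orange handheld meter lying flat, 60 x 140 x 30 mm; origin at the centre of its underside.
- mouse: Bystander: black computer mouse, 105 x 62 x 26 mm; origin at the centre of its underside.
- pot: Bystander: empty blue cup, 76 mm across the rim, 90 mm tall; origin at the centre of its underside.
- probe_grip (a point): Middle of the orange grip head of the loose flow probe, which hangs tip down (z up its axis). Round head 24 mm diameter, from 30 mm below to 25 mm above this point: grip here. Under it a dark collar, 34 mm diameter, 6 mm thick, underside 36 mm below this point; then a steel stem, 10 mm diameter, its last 14 mm tapering to a 4 mm tip 106 mm below this point. About 0.12 kg.
- hook (a point): Fixed stand's forked hook, 115 mm above the bench: centre of the 15 mm slot between two level prongs, at their top faces, where the collar rests with the stem in the slot. Prongs are 12 mm wide, along x; their free ends, 28 mm away towards -x, turn up 10 mm. The post, 58 mm away at +x, is no higher than the prongs. Raised 85 mm, the probe's tip too is clear above the hook.
- port_a (a point): Port on the fixed grey duct (80 x 226 x 76 mm): centre of its mouth, on top of a 44 mm brass square. Upright bore 14 mm wide, 2 mm chamfer. Three ports in a row along y, 65 mm apart. One of them, any one, is open all through: there the collar comes to rest on the brass. The other two are blanked 30 to 50 mm below the mouth, so the collar stays 20 mm or more above the brass.

How it is judged (in metres and radians):
On the way:
1. the probe, held in the gripper, is off the hook and at least 80 mm away from it sideways (horizontal distance between probe_grip and hook above 0.08 m and contact force between the fingers and probe above 1 N), for 0.1 s.
At the end, for the whole second after the job is handed in: The probe stands at rest and upright (within 4 degrees) in the open port with its collar on the brass (grip point 31 to 40 mm above the mouth, within 6 mm of it sideways), and meter, mouse and cup are within 25 mm of where they were (((horizontal distance between probe_grip and port_a below 0.006 m and z of probe_grip in the frame of port_a between 0.031 and 0.04 m) or (horizontal distance between probe_grip and port_b below 0.006 m and z of probe_grip in the frame of port_b between 0.031 and 0.04 m) or (horizontal distance between probe_grip and port_c below 0.006 m and z of probe_grip in the frame of port_c between 0.031 and 0.04 m)) and angle between probe_grip's own z axis and vertical below 0.07 rad and linear speed of probe below 0.02 m/s and distance of each of meter, mouse, pot from where it was at the start of the episode below 0.025 m); the robot touches nothing.
It fails at once if the probe is dropped: it moves faster than 0.5 m/s while not held (linear speed of probe above 0.5 m/s and contact force between the fingers and probe below 0.1 N).
It fails at once if the meter is knocked over or pushed more than 40 mm (distance of meter from where it was at the start of the episode above 0.04 m or angle between meter's own z axis and vertical above 0.5 rad).
It fails at once if the mouse is knocked over or pushed more than 40 mm (distance of mouse from where it was at the start of the episode above 0.04 m or angle between mouse's own z axis and vertical above 0.5 rad).
It fails at once if the cup is knocked over or pushed more than 40 mm (distance of pot from where it was at the start of the episode above 0.04 m or angle between pot's own z axis and vertical above 0.5 rad).
It also fails if it takes over 58 s, if anything falls off the work surface, if the arm or the gripper's body presses on something with over 40 N, if the wrist force passes 120 N, or if a joint passes its speed limit or range.

## Working session

There is one attempt and no reset: what is moved stays moved. The work goes in short steps, Python scripts to look and compute and a shell command to move; the robot and the scene stay as the last step left them, time stands still between calls to the robot, and variables do not carry over. Pictures are saved under pics/ and viewed, about 8 in all and at most 12, crops included, and the job is handed in when it is done.

```bash
mkdir -p pics; ls; cat > h.py <<'E'
import numpy as np,cv2
from workcell import r,get_image,look_for,masks_of
from scipy.spatial.transform import Rotation as R
def cam(p):
    a=np.array(p["attitude"]);M=a if a.shape==(3,3) else R.from_quat(a).as_matrix()
    return np.array(p["eye"],float),M
def ray(p,uv):
    e,M=cam(p);d=M@np.array([(uv[0]-p["cx"])/p["fx"],(uv[1]-p["cy"])/p["fy"],1]);return e,d/np.linalg.norm(d)
def atz(p,uv,z):
    e,d=ray(p,uv);return e+d*(z-e[2])/d[2]
def tri(rs):
    A=sum(np.eye(3)-np.outer(d,d) for e,d in rs);b=sum((np.eye(3)-np.outer(d,d))@e for e,d in rs);x=np.linalg.solve(A,b)
    return x,[np.linalg.norm(np.cross(x-e,d)) for e,d in rs]
def proj(p,X):
    e,M=cam(p);c=M.T@(np.array(X)-e);return np.array([p["fx"]*c[0]/c[2]+p["cx"],p["fy"]*c[1]/c[2]+p["cy"]])
def save(p,n): cv2.imwrite("pics/"+n,cv2.cvtColor(p["img"],cv2.COLOR_RGB2BGR))
E
python3 - <<'E'
from h import *
for n in("top","side"):
    p=get_image(n);save(p,n+"1.png");print(n,p["eye"],p["attitude"],p["fx"],p["cx"],p["cy"])
    for t in("probe_grip","hook","port_a","probe","meter","mouse","pot"):
        print(t,[(np.round(q["point"]),round(q["score"],2)) for q in look_for(p,t)[:4]])
print(r.get_obs())
E
```

```text
pics
top [475.51146102  -8.07994519 854.26619505] [-0.70061736  0.709423   -0.04909786  0.05868327] 367.26183072100093 319.804224945401 197.30847169834738
probe_grip [(array([241., 204.]), 0.54)]
hook [(array([259., 202.]), 0.67)]
port_a [(array([389., 215.]), 0.64)]
probe []
meter [(array([305., 284.]), 0.87), (array([218., 141.]), 0.36), (array([242., 203.]), 0.22)]
mouse [(array([333., 135.]), 0.67), (array([216., 142.]), 0.54)]
pot [(array([216., 143.]), 0.71)]
side [195.14833096 400.74219779 655.27920356] [-0.34290372  0.86202329 -0.34631129  0.13928881] 394.9087288250903 320.956234528943 201.37295266435814
probe_grip [(array([257., 229.]), 0.83)]
hook [(array([259., 266.]), 0.69)]
port_a [(array([362., 189.]), 0.67)]
probe [(array([259., 231.]), 0.68)]
meter [(array([369., 283.]), 0.97)]
mouse [(array([275., 178.]), 0.79)]
pot [(array([186., 234.]), 0.72), (array([256., 227.]), 0.55)]
{'t': 0.8, 'joints': array([-1.25103238e+00,  2.40540814e-01,  5.02471588e-03,  1.33520283e+00,
        1.17629406e-05,  1.57080591e+00]), 'joint_vel': array([ 7.34901461e-04,  1.42732972e-03,  1.16326509e-03, -1.21912987e-03,
       -1.62451983e-03, -7.75624970e-06]), 'joint_torque': array([-2.86321365e-04, -3.72155035e+01,  2.52677000e+01,  9.63135353e-04,
        1.36238907e-05,  6.56756409e-07]), 'eef_pos': array([ 157.17807548, -474.66410217,  231.34551035]), 'eef_rot': array([9.87246842e-01, 1.59196959e-01, 1.19673104e-05, 3.72673477e-05]), 'force': array([0.75009311, 0.2668756 , 0.12642811]), 'wrist_torque': array([-0.02163451,  0.01264981, -0.02668191]), 'gripper_width': 85.41133885973981}
```

View pics/top1.png

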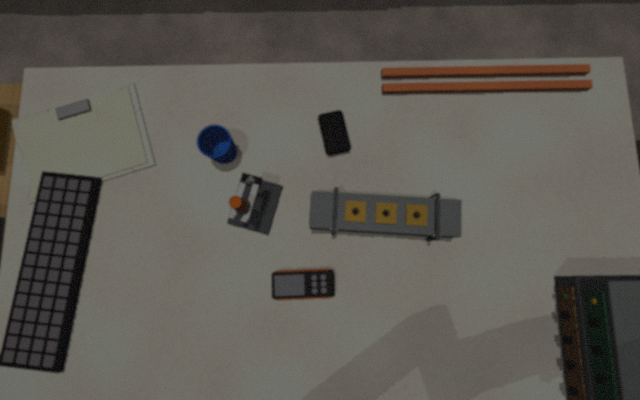

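View pics/side1.png

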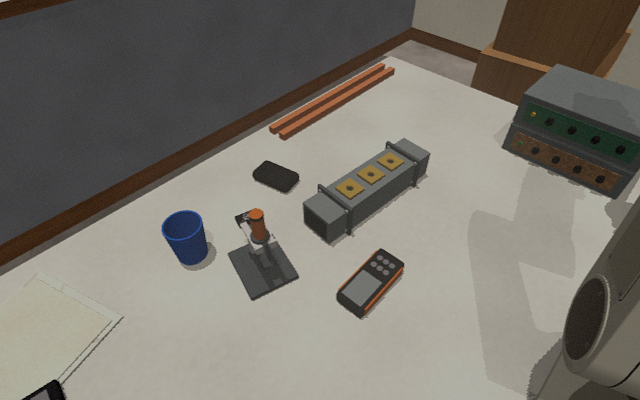

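Top view: probe head at (238,203), ports at (355,211), (386,213), (417,215); cup (216,143), mouse (334,133), meter (304,284). Side view: head at (257,225), ports (350,188), (371,174), (391,161). The networks agree with this, so I'll refine with colour segmentation.

```bash
cat > m.py <<'E'
from h import *
P={n:get_image(n) for n in("top","side")}
H={}
for n,p in P.items():
    hsv=cv2.cvtColor(p["img"],cv2.COLOR_RGB2HSV).astype(int)
    box=dict(top=(330,440,195,235),side=(330,410,145,205))[n]
    m=((hsv[...,0]>=15)&(hsv[...,0]<=30)&(hsv[...,1]>110)&(hsv[...,2]>60)).astype(np.uint8)
    mm=np.zeros_like(m);mm[box[2]:box[3],box[0]:box[1]]=m[box[2]:box[3],box[0]:box[1]]
    cs=[c for c in cv2.findContours(mm,cv2.RETR_EXTERNAL,cv2.CHAIN_APPROX_NONE)[0] if cv2.contourArea(c)>60]
    pts=sorted([tuple(np.array(cv2.moments(cv2.convexHull(c))[k]/cv2.moments(cv2.convexHull(c))["m00"] for k in("m10",)) ) or 0 for c in cs]) if 0 else sorted([((M:=cv2.moments(cv2.convexHull(c)))["m10"]/M["m00"],M["m01"]/M["m00"]) for c in cs])
    print(n,"brass",np.round(pts,1),[np.round(atz(p,q,78),1) for q in pts]);H[n]=pts
    g=masks_of(p,"probe_grip")[:1]
    for q in g:
        ys,xs=np.nonzero(q["region"]);print("grip mask",q["score"],q["point"],xs.min(),xs.max(),ys.min(),ys.max(),xs.mean(),ys.mean())
    o=((hsv[...,0]<=12)&(hsv[...,1]>120)&(hsv[...,2]>50)).astype(np.uint8)
    k,l,s,c=cv2.connectedComponentsWithStats(o)
    print("orange",[(s[i].tolist(),c[i].round(1)) for i in range(1,k) if s[i][4]>60])
if all(len(v)==3 for v in H.values()):
    for a,b in zip(H["top"],H["side"]): print(tri([ray(P["top"],a),ray(P["side"],b)]))
for n in P:
  if n=="top": cv2.imwrite("pics/top_c.png",cv2.resize(P[n]["img"][130:250,190:310,::-1],None,fx=5,fy=5,interpolation=3))
E
python3 m.py
```

```text
top brass [[355.  211. ]
 [385.4 212.9]
 [416.  214.6]] [array([564.6, -72.7,  78. ]), array([ 559.6, -136.9,   78. ]), array([ 555.1, -201.3,   78. ])]
grip mask 0.53 [239.1, 206.2] 229 250 196 214 239.5108359133127 204.66563467492261
orange [([382, 65, 208, 13, 1699], array([485.7,  70.3])), ([383, 80, 209, 13, 1720], array([486.6,  85.9])), ([229, 197, 14, 12, 83], array([235.2, 201.9])), ([278, 269, 51, 4, 90], array([301.8, 270.7]))]
side brass [[349.5 188.1]
 [370.5 174.1]
 [390.  160.9]] [array([560.4, -69.6,  78. ]), array([ 555.6, -133.8,   78. ]), array([ 551.1, -198.4,   78. ])]
grip mask 0.77 [259.0, 228.3] 249 268 209 258 257.80461811722915 228.87921847246892
orange [([380, 29, 32, 22, 125], array([397.7,  40. ])), ([269, 49, 107, 65, 579], array([319.5,  81.8])), ([269, 63, 125, 77, 2268], array([329.6, 101.2])), ([239, 110, 27, 17, 108], array([251.4, 117.8])), ([84, 139, 120, 74, 818], array([140.1, 179. ])), ([15, 205, 72, 51, 535], array([ 50.3, 227.8])), ([248, 209, 15, 10, 122], array([255.4, 213.5])), ([250, 219, 16, 21, 225], array([258.3, 229.3])), ([0, 244, 17, 21, 99], array([  6.2, 254.5])), ([339, 255, 35, 35, 63], array([355.2, 272.3])), ([364, 267, 39, 47, 260], array([382.8, 290.4]))]
(array([564.55706553, -73.62526344,  72.56450331]), [np.float64(0.8196631812878986), np.float64(0.8196631812876133)])
(array([ 559.51997525, -138.23526721,   72.7437182 ]), [np.float64(0.7386024131947001), np.float64(0.738602413194577)])
(array([ 554.90466326, -202.99982292,   73.07881257]), [np.float64(0.8995028090646444), np.float64(0.8995028090646348)])
```

```bash
python3 - <<'E'
from h import *
P={n:get_image(n) for n in("top","side")}
a=P["top"]["img"][170:240,205:285,::-1];b=P["side"]["img"][195:275,220:300,::-1]
cv2.imwrite("pics/c2.png",np.hstack([cv2.resize(x,(400,400),interpolation=3) for x in(a[:70,:70],b)]))
t=(237,202.5);s=(256,213)
print(tri([ray(P["top"],t),ray(P["side"],s)]),atz(P["top"],t,176),atz(P["side"],s,176))
X=tri([ray(P["top"],t),ray(P["side"],s)])[0]
for z in(176,145,121,115): print(z,[proj(P[n],[X[0],X[1],z]).round(1) for n in P])
E
```

```text
(array([573.53407575, 157.22262322, 172.40045935]), [np.float64(1.1306827627438352), np.float64(1.1306827627437694)]) [572.15301656 155.56958002 176.        ] [571.76047713 159.6021864  176.        ]
176 [array([236.1, 201.8]), array([256.4, 211.7])]
145 [array([239.9, 204. ]), array([258.6, 224. ])]
121 [array([242.7, 205.6]), array([260.2, 232.9])]
115 [array([243.3, 206. ]), array([260.6, 235.1])]
```

View pics/c2.png

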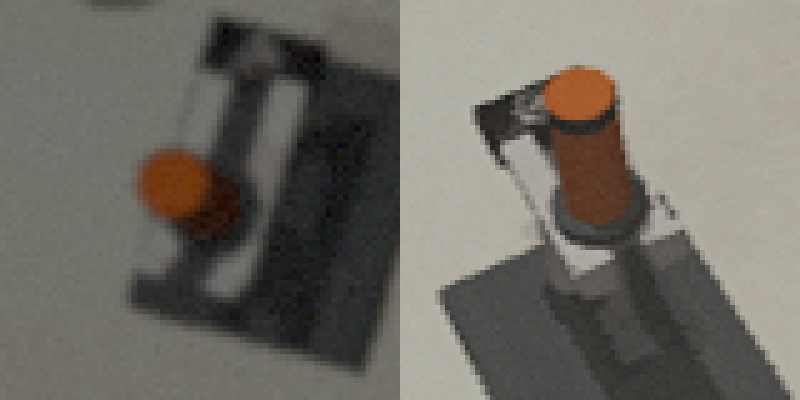

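```bash
python3 -m jog '0 0 -1 0 0 0 1;0 0 -1 0 0 0 1;0 0 -1 0 0 0 1;0 0 -1 0 0 0 1;0 0 -1 0 0 0 1;0 0 -1 0 0 0 1;0 0 -1 0 0 0 1;0 0 -1 0 0 0 1;0 0 -1 0 0 0 1;0 0 -1 0 0 0 1;0 0 -1 0 0 0 1;0 0 -1 0 0 0 1'
cat > s.py <<'E'
from h import *
import sys
o=r.get_obs();M=R.from_quat(o["eef_rot"]).as_matrix()
print("t",o["t"],"pos",o["eef_pos"].round(1),"yaw x",np.degrees(np.arctan2(M[1,0],M[0,0])).round(1),"tilt",M[2].round(3),"F",o["force"].round(1),"w",round(o["gripper_width"],1))
if len(sys.argv)>3:
    d=np.array([float(v) for v in sys.argv[1:4]])-o["eef_pos"];print("delta world",d.round(1),"tool units",(M.T@d/30).round(2))
E
python3 s.py 572 159 231
```

```text
t: 2.1
eef_pos: [157.2, -474.7, 231.3]
eef_rot: [0.759, 0.651, 0.0, 0.0]
force: [-0.2, 0.6, 0.2]
gripper_width: 85.4
t 2.1 pos [ 157.2 -474.7  231.3] yaw x 81.2 tilt [-0.  0. -1.] F [-0.2  0.6  0.2] w 85.4
delta world [ 4.148e+02  6.337e+02 -3.000e-01] tool units [2.298e+01 1.045e+01 1.000e-02]
```

```bash
python3 -m jog '0 0 -1 0.5 0.2 0 1;0 0 -0.7 0.9 0.5 0 1;0 0 0 0.9 0.6 0 1;0 0 0 0.9 0.6 0 1;0 0 0 0.9 0.6 0 1;0 0 0 0.9 0.6 0 1;0 0 0 0.9 0.6 0 1;0 0 0 0.9 0.6 0 1;0 0 0 0.9 0.6 0 1;0 0 0 0.9 0.6 0 1;0 0 0 0.9 0.6 0 1;0 0 0 0 0 0 1' >/dev/null; python3 s.py 572.3 159 231
```

```text
t 3.1 pos [ 350.4 -182.   231. ] yaw x 89.9 tilt [-0.004  0.005 -1.   ] F [-0.5 -0.4 -0.1] w 85.4
delta world [221.9 341.    0. ] tool units [ 1.138e+01  7.380e+00 -1.000e-02]
```

```bash
python3 -m jog '0 0 0 0.95 0.6 0 1;0 0 0 0.95 0.6 0 1;0 0 0 0.95 0.6 0 1;0 0 0 0.95 0.6 0 1;0 0 0 0.95 0.6 0 1;0 0 0 0.95 0.6 0 1;0 0 0 0.95 0.6 0 1;0 0 0 0.95 0.6 0 1;0 0 0 0.95 0.6 0 1;0 0 0 0.95 0.6 0 1;0 0 0 0.95 0.6 0 1;0 0 0 0 0 0 1' >/dev/null; python3 s.py 572.3 159 231
```

```text
t 4.1 pos [559.3 140.9 230. ] yaw x 89.6 tilt [-0.009  0.01  -1.   ] F [ 0.  -0.5  0.1] w 85.3
delta world [13.  18.1  1. ] tool units [ 0.61  0.43 -0.04]
```

```bash
python3 -m jog '0.12 0.1 0 0.6 0.4 0 1;0 0 0 0 0 0 1;0 0 0 0 0 0 1' >/dev/null; python3 s.py 572.3 159 136
python3 - <<'E'
from h import *
P={n:get_image(n) for n in("top","side")}
for n in P:
    save(P[n],n+"_x.png")
a=P["top"]["img"][140:260,190:310,::-1];b=P["side"]["img"][150:270,200:320,::-1]
cv2.imwrite("pics/c3.png",np.hstack([cv2.resize(x,(400,400),interpolation=3) for x in(a,b)]))
E
```

```text
t 4.35 pos [571.8 159.5 227.2] yaw x 89.7 tilt [-0.002 -0.006 -1.   ] F [-0.1 -0.1 -0.1] w 85.7
delta world [  0.5  -0.5 -91.2] tool units [-0.01  0.03  3.04]
```

View pics/c3.png

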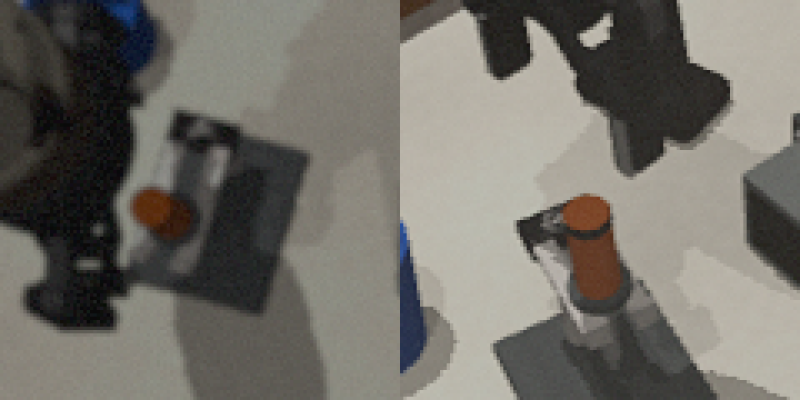

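```bash
python3 -m jog '-0.07 0.02 0 0 0 0.7 1;0 0 0 0 0 0.8 1;0 0 0 0 0 0.8 1;0 0 0 0 0 0.6 1;0 0 0 0 0 0 1' >/dev/null; python3 s.py 572.3 159 136
```

```text
t 4.8667 pos [572.1 153.7 142.6] yaw x 89.3 tilt [ 0.001  0.01  -1.   ] F [-0.3 -0.3 -0.3] w 85.4
delta world [ 0.2  5.3 -6.6] tool units [0.18 0.   0.22]
```

```bash
python3 -m jog '0.11 0 0 0.18 0 0.2 1;0 0 0 0 0 0 1;0 0 0 0 0 0 1' >/dev/null; python3 s.py 572.3 159 136;python3 -m jog '0 0 0 0 0 0 0;0 0 0 0 0 0 -0.3;0 0 0 0 0 0 -0.3' 40 >/dev/null;python3 s.py 572.3 159 136
```

```text
t 5.1167 pos [572.2 157.3 138.7] yaw x 89.2 tilt [ 0.001  0.001 -1.   ] F [0.2 1.2 0.9] w 85.2
delta world [ 0.1  1.7 -2.7] tool units [0.06 0.   0.09]
t 5.3667 pos [574.1 157.7 142.2] yaw x 89.2 tilt [ 0.003  0.006 -1.   ] F [ 0.1 -0.7  0.1] w 51.8
delta world [-1.8  1.3 -6.2] tool units [ 0.04 -0.06  0.21]
```

```bash
python3 -m jog '0.05 0 0 0.04 -0.06 0.2 -0.3;0 0 0 0 0 0 -0.3;0 0 0 0 0 0 -0.3' 40 >/dev/null; python3 s.py 572.3 159 136;python3 -m jog '0 0 0 0 0 0 -0.5;0 0 0 0 0 0 -0.7;0 0 0 0 0 0 -1;0 0 0 0 0 0 -1;0 0 0 0 0 0 -1' 40 >/dev/null;python3 s.py 572.3 159 136
```

```text
t 5.6167 pos [573.4 159.5 137.4] yaw x 89.2 tilt [ 0.004  0.005 -1.   ] F [0.7 0.1 0. ] w 29.5
delta world [-1.1 -0.5 -1.4] tool units [-0.02 -0.04  0.05]
t 6.0333 pos [573.1 159.6 137.3] yaw x 89.2 tilt [ 0.004  0.005 -1.   ] F [ 0.4 -0.4  1.3] w 23.5
delta world [-0.8 -0.6 -1.3] tool units [-0.02 -0.03  0.04]
```

```bash
python3 -m jog '0 0 0 0 0 -0.3 -1;0 0 0 0 0 -0.4 -1;0 0 0 0 0 -0.4 -1;0 0 0 0 0 0 -1' 60 >/dev/null; python3 s.py 573.1 159.6 235
```

```text
t 6.3667 pos [571.7 159.2 171.1] yaw x 89.2 tilt [ 0.002  0.001 -1.   ] F [-0.3  1.1 -0.7] w 22.6
delta world [ 1.4  0.4 63.9] tool units [ 0.02  0.05 -2.13]
```

```bash
python3 -m jog '0 0 0 0.02 0.05 -0.4 -1;0 0 0 0 0 -0.5 -1;0 0 0 0 0 -0.6 -1;0 0 0 0 0 -0.6 -1;0 0 0 0 0 -0.2 -1;0 0 0 0 0 0 -1' >/dev/null; python3 s.py 573.1 159.6 245
python3 - <<'E'
from h import *
P={n:get_image(n) for n in("top","side")}
a=P["top"]["img"][140:260,190:310,::-1];b=P["side"]["img"][150:270,200:320,::-1]
cv2.imwrite("pics/c4.png",np.hstack([cv2.resize(x,(400,400),interpolation=3) for x in(a,b)]))
E
```

```text
t 6.8667 pos [571.8 159.1 240.6] yaw x 89.2 tilt [ 0.001 -0.004 -1.   ] F [-0.   0.8 -1.1] w 22.6
delta world [1.3 0.5 4.4] tool units [ 0.02  0.04 -0.15]
```

View pics/c4.png

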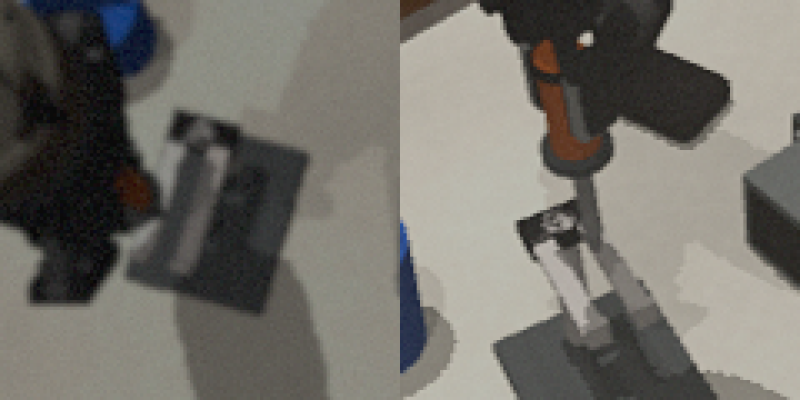

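```bash
python3 -m jog '0 0 0 -0.6 0 -0.1 -1;0 0 0 -0.9 0 0 -1;0 0 0 -0.9 0 0 -1;0 0 0 -0.9 -0.1 0 -1;0 0 0 -0.9 -0.1 0 -1;0 0 0 -0.9 -0.1 0 -1;0 0 0 -0.9 0 0 -1;0 0 0 -0.8 0 0 -1;0 0 0 -0.4 0 0 -1;0 0 0 0 0 0 -1' >/dev/null; python3 s.py 563 -71 210
```

```text
t 7.8 pos [552.  -63.6 225.1] yaw x 89.5 tilt [ 0.    -0.031 -1.   ] F [-0.   0.3 -1.4] w 22.8
delta world [ 11.   -7.4 -15.1] tool units [-0.24  0.39  0.49]
```

```bash
python3 -m jog '-0.36 0 -0.1 -0.24 0.4 0.3 -1;0 0 0 0 0 0.3 -1;0 0 0 0 0 0 -1' >/dev/null; python3 s.py 563 -71 195
python3 - <<'E'
from h import *
P={n:get_image(n) for n in("top","side")}
save(P["top"],"t5.png");save(P["side"],"s5.png")
a=P["top"]["img"][170:250,310:430,::-1];b=P["side"]["img"][120:220,320:420,::-1]
cv2.imwrite("pics/c5.png",np.hstack([cv2.resize(a,(240,160)),cv2.resize(b,(560,560),interpolation=3)]) if 0 else cv2.resize(b,(600,600),interpolation=3))
o=r.get_obs();X=o["eef_pos"]
for n in P: print(n,"tip",proj(P[n],X-[0,0,92.3]).round(1),"stemtop",proj(P[n],X-[0,0,22]).round(1))
E
```

```text
t 8.05 pos [562.8 -69.3 203.6] yaw x 90.0 tilt [ 0.003 -0.003 -1.   ] F [-0.7 -0.  -1.7] w 23.0
delta world [ 0.2 -1.7 -8.6] tool units [-0.06  0.01  0.29]
top tip [354.7 209.5] stemtop [357.7 205. ]
side tip [349.  175.1] stemtop [350.8 147.8]
```

View pics/c5.png

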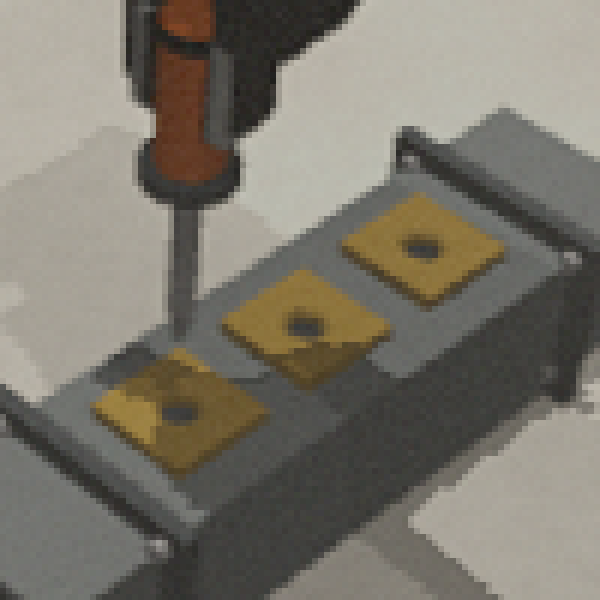

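```bash
python3 -m jog '0 0 0 -0.03 0 0.4 -1;0 0 0 0 0 0.4 -1;0 0 0 0 0 0 -1;0 0 0 0 0 0 -1' >/dev/null; python3 s.py 563 -70.3 165
```

```text
t 8.4833 pos [564.3 -65.5 182.8] yaw x 90.4 tilt [ 0.004  0.    -1.   ] F [-0.7  0.7 -0.3] w 22.7
delta world [ -1.3  -4.8 -17.8] tool units [-0.16 -0.04  0.59]
```

```bash
python3 -m jog '0 0 0.06 -0.16 -0.04 0 -1;0 0 0 0 0 0 -1' >/dev/null; python3 s.py 563 -70.3 165
python3 -m jog '0 0 0 0 0 0.15 -1;0 0 0 0 0 0.15 -1;0 0 0 0 0 0 -1' >/dev/null; python3 s.py 563 -70.3 160
```

```text
t 8.65 pos [563.4 -69.3 184. ] yaw x 90.2 tilt [ 0.004  0.001 -1.   ] F [-0.2  0.1 -1.7] w 22.3
delta world [ -0.4  -1.  -19. ] tool units [-0.04 -0.01  0.63]
t 8.9 pos [564.6 -69.3 176.5] yaw x 90.2 tilt [ 0.003  0.005 -1.   ] F [-0.2 -0.5 -0.5] w 22.8
delta world [ -1.6  -1.  -16.5] tool units [-0.03 -0.06  0.55]
```

```bash
python3 -m jog '0.05 0.03 0 -0.04 -0.05 0.1 -1;0 0 0 0 0 0.15 -1;0 0 0 0 0 0 -1' >/dev/null; python3 s.py 563 -70.3 160
python3 - <<'E'
from h import *
p=get_image("side")
cv2.imwrite("pics/c6.png",cv2.resize(p["img"][140:220,320:400,::-1],(560,560),interpolation=3))
E
```

```text
t 9.15 pos [563.  -70.8 168.4] yaw x 90.1 tilt [ 0.006  0.    -1.   ] F [-0.6 -0.6 -1.1] w 22.9
delta world [ 0.   0.5 -8.4] tool units [0.01 0.   0.28]
```

View pics/c6.png

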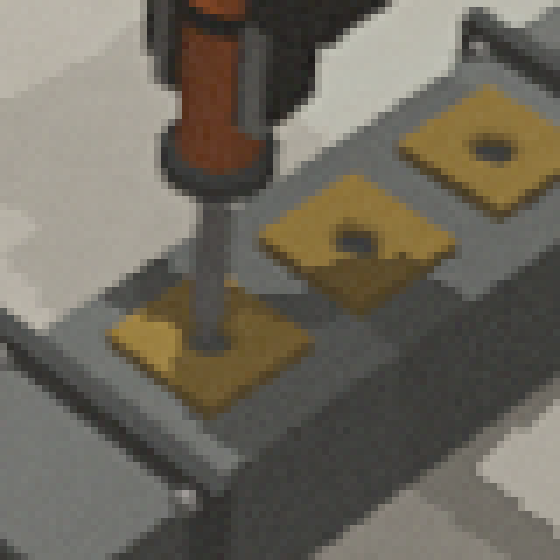

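The tip at (208,343) in the crop sits in the first port's hole, so I'll keep lowering and watch the force.

```bash
python3 -m jog '0 0.05 0 0.01 0 0.2 -1;0 0 0 0 0 0.15 -1;0 0 0 0 0 0 -1' >/dev/null; python3 s.py 563 -70.8 140
python3 -m jog '0 0 0 0 0 0.2 -1;0 0 0 0 0 0.15 -1;0 0 0 0 0 0 -1' >/dev/null; python3 s.py 563 -70.8 130
```

```text
t 9.45 pos [563.6 -71.1 157.6] yaw x 90.1 tilt [ 0.01   0.002 -1.   ] F [ 0.4 -1.2 -0.7] w 22.7
delta world [ -0.6   0.3 -17.6] tool units [ 0.   -0.02  0.59]
t 9.7 pos [563.7 -71.9 146.1] yaw x 90.1 tilt [ 0.008  0.002 -1.   ] F [-0.2 -1.  -1.5] w 22.6
delta world [ -0.7   1.1 -16.1] tool units [ 0.03 -0.02  0.54]
```

```bash
python3 -m jog '0 -0.09 0 0.02 -0.01 0.15 -1;0 0 0 0 0 0.15 -1;0 0 0 0 0 0 -1' >/dev/null; python3 s.py 563 -70.8 130
python3 -m jog '0 0 0 0 0 0.15 -1;0 0 0 0 0 0.15 -1;0 0 0 0 0 0 -1' >/dev/null; python3 s.py 563 -70.8 120
```

```text
t 9.95 pos [563.5 -71.2 135.9] yaw x 90.1 tilt [-0.001  0.002 -1.   ] F [-0.2 -0.3 -1.1] w 22.9
delta world [-0.5  0.4 -5.9] tool units [ 0.01 -0.02  0.2 ]
t 10.2 pos [563.6 -71.3 126. ] yaw x 90.1 tilt [-0.001  0.002 -1.   ] F [-0.7 -1.5 -1.9] w 22.4
delta world [-0.6  0.5 -6. ] tool units [ 0.02 -0.02  0.2 ]
```

```bash
python3 -m jog '0 0 0 0 0 0.13 -1;0 0 0 0 0 0.13 -1;0 0 0 0 0 0 -1' >/dev/null; python3 s.py 563 -70.8 112
python3 -m jog '0 0 0 0 0 0.13 -1;0 0 0 0 0 0.1 -1;0 0 0 0 0 0 -1' >/dev/null; python3 s.py 563 -70.8 100
```

```text
t 10.45 pos [563.6 -71.3 117.3] yaw x 90.1 tilt [-0.001  0.002 -1.   ] F [ 0.7 -1.4 -1.6] w 22.5
delta world [-0.6  0.5 -5.3] tool units [ 0.02 -0.02  0.18]
t 10.7 pos [563.6 -71.4 109.7] yaw x 90.1 tilt [-0.001  0.002 -1.   ] F [ 0.2 -1.7 -2. ] w 22.8
delta world [-0.6  0.6 -9.7] tool units [ 0.02 -0.02  0.32]
```

```bash
python3 -m jog '0 0 0 0 0 0.1 -1;0 0 0 0 0 0.1 -1;0 0 0 0 0 0 -1' >/dev/null; python3 s.py 563 -70.8 100
python3 -m jog '0 0 0 0 0 0.08 -1;0 0 0 0 0 0 -1' >/dev/null; python3 s.py 563 -70.8 99
```

```text
t 10.95 pos [563.7 -71.4 103.1] yaw x 90.1 tilt [-0.001  0.002 -1.   ] F [ 0.4 -0.9 -1.9] w 22.4
delta world [-0.7  0.6 -3.1] tool units [ 0.02 -0.02  0.1 ]
t 11.1167 pos [563.6 -71.5 100.3] yaw x 90.1 tilt [-0.001  0.002 -1.   ] F [-0.4 -1.7 -1.5] w 22.7
delta world [-0.6  0.7 -1.3] tool units [ 0.02 -0.02  0.04]
```

```bash
python3 -m jog '0 0 0 0 0 0.06 -1;0 0 0 0 0 0 -1' >/dev/null; python3 s.py 
python3 -m jog '0 0 0 0 0 0.06 -1;0 0 0 0 0 0 -1' >/dev/null; python3 s.py
python3 - <<'E'
from h import *
p=get_image("side")
cv2.imwrite("pics/c7.png",cv2.resize(p["img"][140:220,320:400,::-1],(560,560),interpolation=3))
E
```

```text
t 11.2833 pos [563.9 -71.5  98.6] yaw x 90.1 tilt [-0.001  0.003 -1.   ] F [ 0.7 -1.2 -1.9] w 22.4
t 11.45 pos [564.1 -71.5  99. ] yaw x 90.1 tilt [-0.002  0.004 -1.   ] F [ 0.6  0.  -2.4] w 22.6
```

View pics/c7.png

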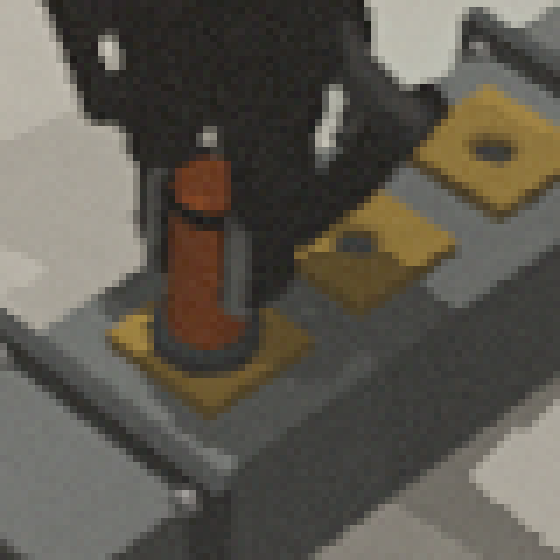

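```bash
for i in 1; do python3 -m jog '0 0 0 0 0 0.1 -1;0 0 0 0 0 0 -1' >/dev/null; python3 s.py; done
python3 -m jog '0 0 0 0 0 0.1 -1;0 0 0 0 0 0.05 -1' >/dev/null; python3 s.py
```

```text
t 11.6667 pos [564.6 -71.6  99.1] yaw x 90.1 tilt [-0.002  0.007 -1.   ] F [ 0.  -1.  -1.2] w 22.6
t 11.8333 pos [565.1 -71.9  98.4] yaw x 90.1 tilt [-0.003  0.01  -1.   ] F [-4.6  0.7  8.9] w 22.8
```

Fz has gone to +9 N, so the collar is on the brass. Now release.

```bash
python3 -m jog '0.1 0 0 0 -0.04 0 -1;0 0 0 0 0 0 -0.35;0 0 0 0 0 0 -0.2;0 0 0 0 0 0 0;0 0 0 0 0 0 0.3;0 0 0 0 0 0 0.6;0 0 0 0 0 0 0.6;0 0 0 0 0 0 0.6' 20 >/dev/null; python3 s.py 564 -71.5 230
python3 - <<'E'
from h import *
p=get_image("side")
cv2.imwrite("pics/c8.png",cv2.resize(p["img"][140:220,320:400,::-1],(560,560),interpolation=3))
E
```

```text
t 12.5 pos [563.9 -70.4  96.3] yaw x 90.1 tilt [ 0.  0. -1.] F [ 0.1 -0.2 -0.6] w 68.3
delta world [ 1.000e-01 -1.100e+00  1.337e+02] tool units [-0.04  0.   -4.46]
```

View pics/c8.png

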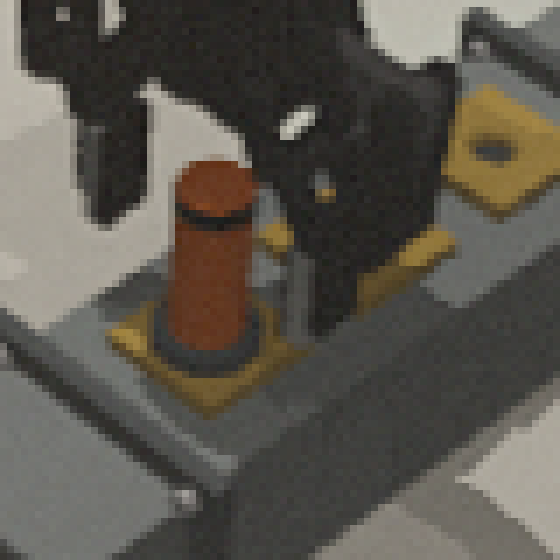

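```bash
python3 -m jog '0 0 0 0 0 -0.3 0.6;0 0 0 0 0 -0.5 0.6;0 0 0 0 0 -0.7 0.6;0 0 0 0 0 -0.8 0.6;0 0 0 0 0 -0.8 0.6;0 0 0 0 0 -0.8 0.6;0 0 0 0 0 -0.8 0.6;0 0 0 0 0 0 0.6;0 0 0 0 0 0 0.6' >/dev/null; python3 s.py
python3 - <<'E'
from h import *
P={n:get_image(n) for n in("top","side")}
a=P["top"]["img"][80:320,180:440,::-1];b=P["side"]["img"][100:340,160:420,::-1]
cv2.imwrite("pics/c9.png",np.vstack([np.hstack([cv2.resize(a,(400,300)),cv2.resize(b,(400,300))]),np.hstack([cv2.resize(a,(400,300)),cv2.resize(P["side"]["img"][145:205,310:390,::-1],(400,300),interpolation=3)])]))
X=[562.5,-71,0]
for z in(76,84,112,137): print(z,proj(P["side"],[563,-71,z]).round(1))
E
```

```text
t 13.3 pos [562.5 -70.3 247.3] yaw x 90.1 tilt [ 0.    -0.002 -1.   ] F [ 0.4 -0.4 -0.9] w 67.9
76 [349.  187.8]
84 [349.1 185.1]
112 [349.8 175.2]
137 [350.4 165.9]
```

View pics/c9.png

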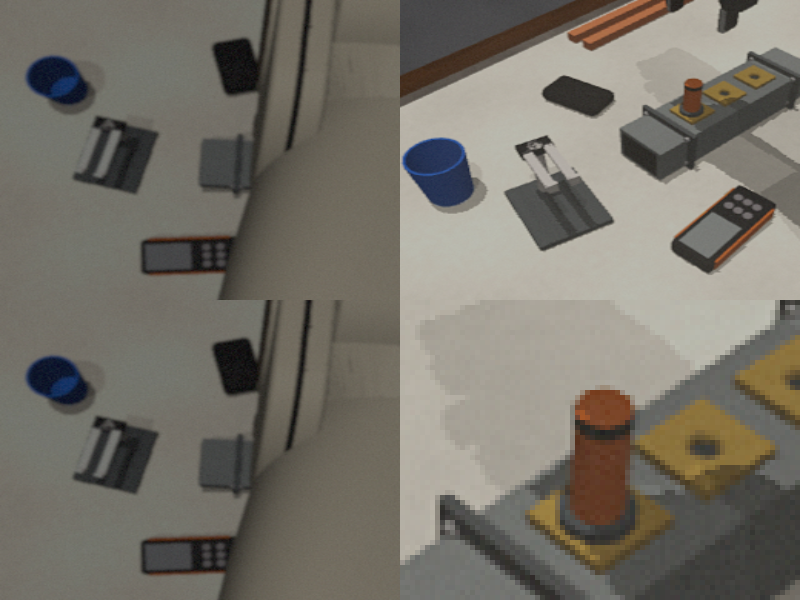

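The probe is upright with its collar on the brass. Its head top is at about (351,166) in the side view, against (350.4,165.9) predicted for fully home. The bystanders look unmoved and the gripper is clear.

```bash
python3 -c "from workcell import r; print(r.job_done())"
```

```text
the job is handed in; nothing more can be done
None
```

The probe now stands in the end port nearest the stand, which turned out to be open, so I never tried the other two. I handed the job in at about 13.4 s; no verdict is reported.

**What I did:** I gripped the head on the hook and lifted it straight up about 103 mm. I then carried it about 230 mm sideways and lowered it in small steps. It went past the 50 mm blank depth with no contact force, and the collar met the brass at about 9 N upward. I then opened the fingers and backed off to 247 mm height.

**Last checks:**
- **Seating:** in the side view the head top is at about (351,166) px, against (350.4,165.9) predicted for a seated upright probe.
- **Bystanders:** the meter, mouse and cup look unmoved to the eye in the final pictures; I did not measure them against the start.
- **Clear of contact:** the wrist force was near zero after backing off.
- **Failed or disagreed:** the arm hid the port in the final top view, so the seating rests on the side camera alone. The two cameras disagreed by about 3–5 mm on the port positions. I averaged them and corrected the aim from the side view.

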